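Clear and zero the market stall's dial scale

ROBOT

A 6-joint arm with a two-finger parallel gripper is mounted at the origin on the work surface. World frame = base frame: x ahead of the robot, y to its left, z up, the work surface at z = 0. Lengths are in m, angles in rad, forces in N, time in s.
With the tool pointing down it reaches from about 0.375 to 0.9 m from the base axis. Payload 3.1 kg.
Tool frame: the origin (TCP) lies at the very end of the fingers, on their centre line; the grasp point (between the pads) lies 19 mm behind it (manip.grasp_offset is the distance from the TCP to the grasp point, in m); y points along the fingers, z is the direction in which the jaws open and shut, and the axes are right-handed (so a half turn about y gives the same grasp; the last joint's range is limited). The gripper opens to 85 mm and grips with 20 to 120 N. Pads are 22 mm wide; open, the fingers measure 114 mm over their backs; the gripper's body (76 mm by 85 mm) begins 54 mm behind the grasp point. The pads swing forward as they close: fully open they stand 13 mm farther back than shut.
Start: joints at [1.079, 0.527, 1.433, -0, 1.181, -0.178], TCP at [0.193, 0.594, 0.231] pointing down, gripper open.
Joint ranges: [-3.08, 3.08], [-0.75, 2.2], [0.22, 2.44], [-1.43, 4.57], [0, 2.65], [-2.85, 2.85]. Speed limits (rad/s): [2.79, 2.79, 3.14, 3.14, 3.14, 3.14].

INTERFACE

Orientations are given as a unit quaternion [x, y, z, w].
In Python, from station import manip gives the robot as it stands.
- The arm moves only by the tool apply_moves, never from a script. Its argument "motion" is a list of rows, each a list of 5 numbers: the finger opening in mm, from 0 to 85.4, then the shift along the tool's x, y, z in units of 30 mm (1.0 is 30 mm), then the turn about the tool's y in units of 10 degrees (1.0 is 10 degrees). In form: [[fingers, x, y, z, twist], ...]. A call has 1 to 12 rows; each row is the pose to reach, as a shift and turn from the pose commanded when the call began, along the tool's axes at that moment; what a row does not reach only later rows make up. A row lasts 1/8 s, in which the tool goes at most 62.5 mm and 10.7 degrees, less where a joint would pass 70% of its speed; a pose out of reach is approached as far as the arm can. A call with a gripper value outside its range is refused whole. The fingers move at their own pace and stop on an object; "squeeze" is the grip in N (left out, the last holds). Time passes only in rows, so rows that repeat a pose let the fingers close. It gives the time, the measured TCP pose, the force and the opening at its end, in the units of the state.
- manip.sense(): the state, without advancing time (a new reading comes with each control period).
- manip.snapshot(name): name is "side" or "top" or "wrist"; returns the picture (420x560x3 uint8, red, green, blue); there is no depth.
- manip.get_calibration(name): a dict with "intrinsics" (3x3 intrinsics, pixels), "extrinsics" (4x4, takes a point from camera to world coordinates). Camera axes: x right, y up, looking along -z (the intrinsics and any distortion apply to the point x, -y, -z); pixel columns grow to the right and rows downward; lengths in m; the calibration is good to about 2 mm. The wrist camera is an equidistant fisheye: a pixel r from the principal point sees the ray r / f radians off the axis. A picture is of the moment at which its call begins: read the wrist's pose just before it. get_calibration takes no time and is no camera call; for the wrist camera it gives the pose at the moment of the call.
- manip.sign_off(): hands the job in, once; it reports no verdict.
The state is a dict: "t": time; "q": joint angles; "qd": joint speeds; "tau": joint torques, N m; "tcp_pos": TCP position; "tool_rot": TCP orientation; "force": force on the tool from outside, world axes, zero at the start; "ft_torque": the same for the moment, N m; "finger_gap": opening from 0.0 (shut) to 1.0 (fully open).
Only numpy, scipy, OpenCV 4.12 (cv2) and the standard library are available. Lean on these libraries where they do the work, as an engineer would, in place of code of your own. Each camera call takes 0.05 s, during which the arm holds its last target.

TASK

Get the dial scale ready for the next customer: take the squash off its pan and lay it, without dropping it, in the empty end of the wooden crate. Then, with the pan empty, turn the black zero knob until the tip of the pointer stands on the broad zero mark of the dial. Do not shove the bottle or the mug about.

Things in the scene. Friction and masses are not known exactly. Their poses are not given: they have to be found in the camera images.
- scale: Spring dial counter scale, pale enamel, 370 long (x) x 220 wide, fast on the counter. Origin: on the counter under the middle of its ridge; z up, x level from pan to dial. Low rear (x -190 to -25, 115 high) under the pan; flat ridge (x -25 to 25, 150 high) with the zero knob; then a slope falling 38 degrees (0.662 rad) to 30 high at x 179, with the 190 wide round dial facing +x and up.
- pan_floor (a point): Middle of the floor of the scale's pan, a flat steel tray 160 (x) x 210 (y), 136 above the counter when empty, rim 6 higher, at x -110, y 0 of the scale; axes as the scale's. On its spring it sinks 3 per kg, and the white chart disc of the dial then turns anticlockwise (seen from in front) by 1.26 rad per kg under the pointer.
- knob_grip (a point): Grip point of the zero knob: on its axis, 11 below its top. The knob is an upright black fluted cylinder, 36 across and 32 tall, on the scale's ridge at x 0, y 65 of the scale; its underside is 154 above the counter. Free for 25 all round down to the ridge, but for its 4 high, 52 wide boss. z up.
- zero_knob (a joint): Angle of the zero knob in rad, growing clockwise seen from above; stops at -3 and +3. Light friction (0.05 Nm), stays where left. Each rad turns the pointer 0.3 rad the same way (clockwise seen from in front of the dial); only the knob moves the pointer. At the start the pointer stands anticlockwise of where the zero mark rests when the pan is empty.
- pointer_tip (a point): Tip of the long black index pointer, 76 from the dial's centre, behind the dial's clear pane (it cannot be touched).
- zero_mark (a point): Middle of the broad black zero mark (8 wide, 20 long along the radius) of the white chart disc, 76 from the dial's centre, given at the level of the pointer. The disc also has 49 thin lines, 100 g apart. It turns with the load: with the pan empty the mark stands at the top of the dial, straight up the slope from the centre. Half of its width is 0.053 rad.
- dial_center (a point): Common axis of the pointer and the chart disc, at the level of the pointer; it stands square to the slope.
- squash_center (a point): Centre of the small orange ribbed squash that lies on the scale's pan at the start, about 134 long with its short stalk and 62 across, with a slightly flattened belly; 0.24 to 0.39 kg. x along its length towards the stalk, z up, underside 31 below. Grip it across (along y) at its middle.
- crate: Shallow open wooden crate, 340 (x) x 220 (y) x 55 high, walls and floor 8 thick, standing fast on the counter; yaw varies, and it may stand left or right of the scale. Origin: centre of its underside, z up. Two more squashes of the same kind lie side by side in its +x half; its -x half (x below 0) is empty.
- crate_free (a point): Point on the crate's inner floor (8 above the counter) in the middle of the empty end: x -75, y 0 in the crate's frame; same axes as the crate.
- oil_bottle: Bystander: upright closed oil bottle, 68 across and 215 tall, on the left (+y) of the counter. Origin: centre of its underside.
- mug: Bystander: white mug, 76 across and 85 tall, handle to its own +y, on the right (-y) of the counter. Origin: centre of its underside.
There are look-alikes about, which are no part of the job. What is shaped like the part that bears squash_center but blue, green or purple is not meant.

How it is judged:
At the end, for the whole second after the job is handed in: The squash lies at rest on the floor of the crate with its centre in the empty (-x) half, the pan is empty, and the pointer's tip is at rest within 4 mm of the middle of the zero mark (that is, on the mark) (distance between pointer_tip and zero_mark below 0.004 m and velocity of joint zero_knob between -0.05 and 0.05 rad/s and x of squash_center in the frame of crate between -0.16 and 0 m and y of squash_center in the frame of crate between -0.1 and 0.1 m and z of squash_center in the frame of crate below 0.055 m and linear speed of squash below 0.02 m/s); the robot touches nothing.
It fails at once if the squash is dropped (falls free at more than 0.9 m/s, about 4 cm) (linear speed of squash above 0.9 m/s and contact force between squash and the fingers below 0.1 N).
It fails at once if the bottle is shoved more than 4 cm or knocked over (distance of oil_bottle from where it was at the start of the episode above 0.04 m or angle between oil_bottle's own z axis and vertical above 0.5 rad).
It fails at once if the mug is shoved more than 4 cm or knocked over (distance of mug from where it was at the start of the episode above 0.04 m or angle between mug's own z axis and vertical above 0.5 rad).
It also fails if it takes over 69 s, if anything falls off the work surface, if the arm or the gripper's body presses on something with over 40 N, if the wrist force passes 120 N, or if a joint passes its speed limit or range.

## Working session

There is one attempt and no reset: what is moved stays moved. The work goes in short steps, Python scripts to look and compute and a tool call to move; the robot and the scene stay as the last step left them, time stands still between calls to the robot, and variables do not carry over. Pictures are saved under pics/ and viewed, and the job is handed in when it is done.

Besides the shell and the picture viewer there is one more tool, called after ">>>" in YAML: its name, and indented under it one key for each argument. apply_moves: Moves the arm, as the interface text tells. Its arguments: {"type":"object","properties":{"motion":{"type":"array"},"squeeze":{"type":"number"}},"required":["motion"]}

```bash
mkdir -p pics; ls; python3 - <<'E'
from station import manip
import cv2,numpy as np
s=manip.sense();print(s)
for n in ("side","top","wrist"):
    c=manip.get_calibration(n);print(n,c)
    im=manip.snapshot(n);cv2.imwrite(f"pics/{n}0.png",im[:,:,::-1])
E
```

```text
pics
{'t': 0.0, 'q': array([ 1.07851501e+00,  5.28433255e-01,  1.43390003e+00,  3.51419822e-07,
        1.18140352e+00, -1.78542536e-01]), 'qd': array([ 1.00076401e-03, -1.16634769e-04, -9.59008608e-05, -2.68139423e-04,
       -2.37089583e-04,  4.60349465e-04]), 'tau': array([ 1.17937023e-03, -4.42351770e+01, -1.78027940e+01, -1.60580703e-04,
        8.39119573e-03,  4.83783040e-06]), 'tcp_pos': array([0.19253966, 0.59385254, 0.23035456]), 'tool_rot': array([ 0.69913975, -0.11071865,  0.11021938, -0.69770816]), 'force': array([-0.27307469, -0.63594859, -0.02593846]), 'ft_torque': array([-0.00458159,  0.02607301, -0.00596836]), 'finger_gap': 1.003008288661553}
side {'intrinsics': array([[507.86329692,   0.        , 279.57412133],
       [  0.        , 507.86329692, 209.95739321],
       [  0.        ,   0.        ,   1.        ]]), 'extrinsics': array([[ 0.94590993,  0.25377487, -0.20212056,  0.1665402 ],
       [-0.32382   ,  0.70035341, -0.63611769, -1.11120555],
       [-0.01987486,  0.66716072,  0.74464862,  1.45788044],
       [ 0.        ,  0.        ,  0.        ,  1.        ]]
[... 172 characters left out ...]
]]), 'extrinsics': array([[-0.02940535,  0.99613203, -0.08280285,  0.38188756],
       [-0.99950016, -0.02834024,  0.01400949,  0.06055784],
       [ 0.01160865,  0.08317342,  0.99646747,  1.96642281],
       [ 0.        ,  0.        ,  0.        ,  1.        ]])}
wrist {'intrinsics': array([[325.1922621 ,   0.        , 283.17149031],
       [  0.        , 325.1922621 , 213.29062151],
       [  0.        ,   0.        ,   1.        ]]), 'extrinsics': array([[ 0.30779557, -0.91600927, -0.25727203,  0.12738158],
       [ 0.95145032,  0.295749  ,  0.08529248,  0.6138286 ],
       [-0.00204075, -0.27103421,  0.96256755,  0.37339495],
       [ 0.        ,  0.        ,  0.        ,  1.        ]])}
```

View pics/side0.png

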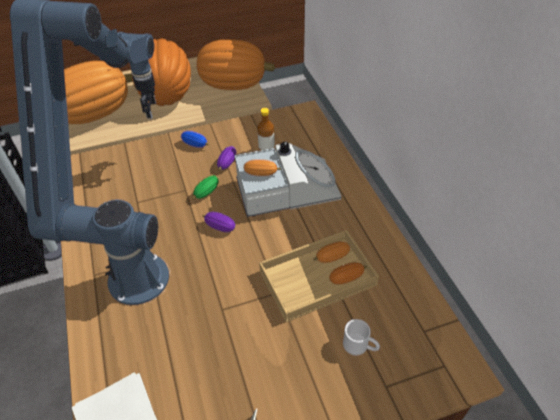

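View pics/top0.png

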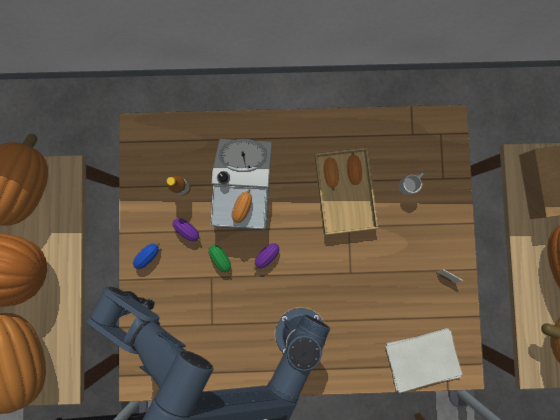

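View pics/wrist0.png

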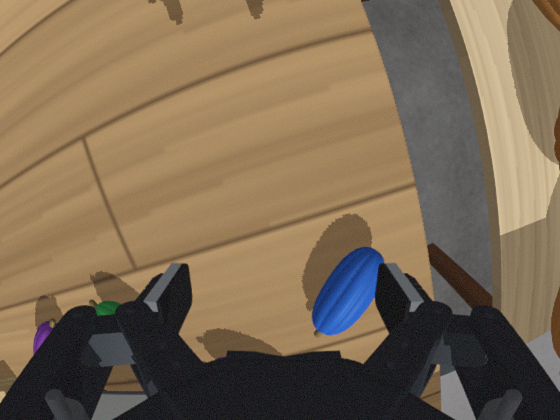

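The side and top views show the scale at top (242,185), with the orange squash on its pan at (242,207) and the knob at (223,177). The crate is at (346,192) with its near (lower) end empty, the bottle at (178,185) and the mug at (411,185).

```bash
cat > h.py <<'E'
from station import manip
import cv2,numpy as np
from scipy.spatial.transform import Rotation as R
def cal(n):
    c=manip.get_calibration(n);return np.array(c["intrinsics"]),np.array(c["extrinsics"])
def ray(K,E,u,v,fish=False):
    x=(u-K[0,2])/K[0,0];y=(v-K[1,2])/K[1,1]
    if fish:
        r=np.hypot(x,y);s=np.sin(r)/r if r>1e-9 else 1;d=np.array([x*s,-y*s,-np.cos(r)])
    else: d=np.array([x,-y,-1.])
    d=E[:3,:3]@d;return E[:3,3],d/np.linalg.norm(d)
def onz(n,u,v,z,ke=None):
    K,E=ke or cal(n);o,d=ray(K,E,u,v,n=="wrist");return o+d*(z-o[2])/d[2]
def tri(a,b):
    # list of (o,d)
    A=np.zeros((3,3));B=np.zeros(3)
    for o,d in (a,b):
        P=np.eye(3)-np.outer(d,d);A+=P;B+=P@o
    return np.linalg.solve(A,B)
def proj(n,p,ke=None):
    K,E=ke or cal(n);q=E[:3,:3].T@(np.asarray(p)-E[:3,3]);x,y,z=q[0],-q[1],-q[2]
    if n=="wrist":
        t=np.arctan2(np.hypot(x,y),z);h=np.hypot(x,y);x,y,z=x/h*t,y/h*t,1
    return K[0,0]*x/z+K[0,2],K[1,1]*y/z+K[1,2]
def crop(im,x0,y0,x1,y1,k,name):
    cv2.imwrite(name,cv2.resize(im[y0:y1,x0:x1,::-1],None,fx=k,fy=k,interpolation=cv2.INTER_CUBIC))
E
python3 - <<'E'
from h import *
t=cv2.imread("pics/top0.png")[:,:,::-1];s=cv2.imread("pics/side0.png")[:,:,::-1]
crop(t,160,130,300,235,5,"pics/tc.png");crop(s,225,95,350,220,4.7,"pics/sc.png")
crop(t,300,135,440,240,5,"pics/tc2.png")
for n,im,w in (("top",t,(200,180,280,240)),("side",s,(235,150,290,185))):
    hsv=cv2.cvtColor(np.ascontiguousarray(im),cv2.COLOR_RGB2HSV)
    m=((hsv[...,0]<16)&(hsv[...,1]>170)&(hsv[...,2]>110)).astype(np.uint8)
    mm=np.zeros_like(m);x0,y0,x1,y1=w;mm[y0:y1,x0:x1]=m[y0:y1,x0:x1]
    c=max(cv2.findContours(mm,0,2)[0],key=cv2.contourArea)
    print(n,cv2.contourArea(c),cv2.minAreaRect(c))
E
```

```text
top 7.5 ((234.75001525878906, 211.75), (3.1622774600982666, 6.640782833099365), 18.434947967529297)
side 285.0 ((260.5, 167.5), (13.0, 31.0), 90.0)
```

View pics/tc.png

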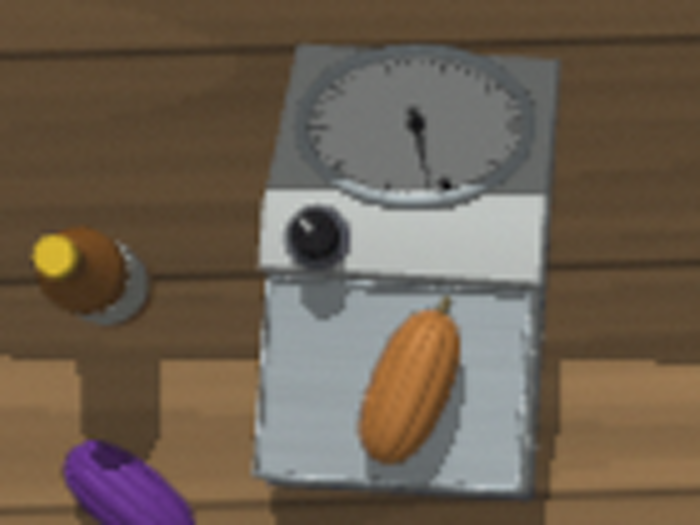

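View pics/sc.png

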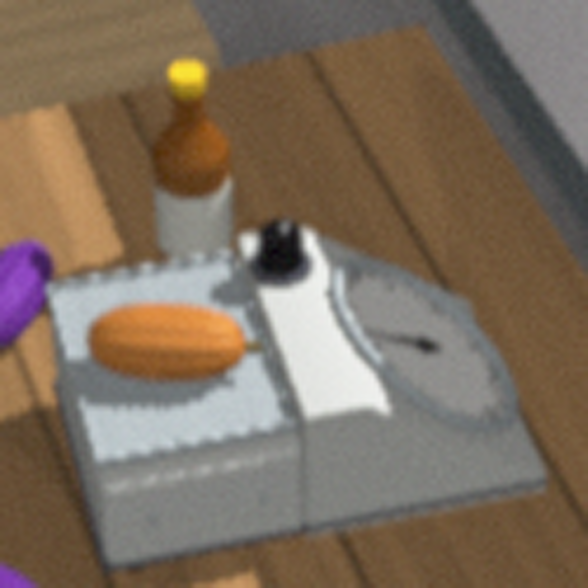

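View pics/tc2.png

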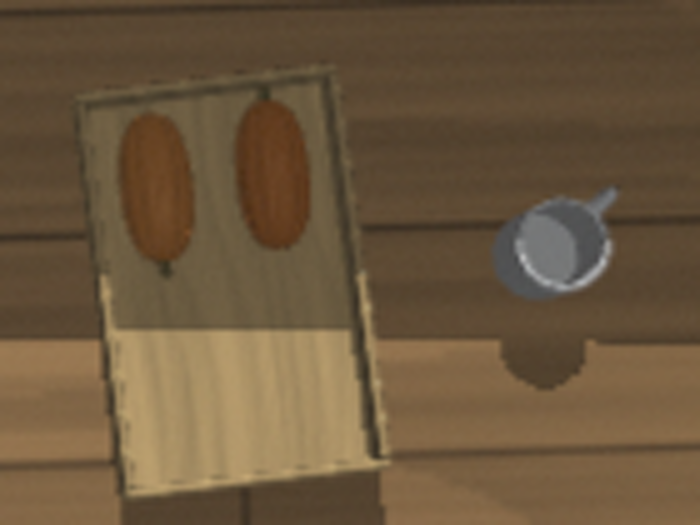

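```bash
python3 - <<'E'
from h import *
t=cv2.imread("pics/top0.png")[:,:,::-1];s=cv2.imread("pics/side0.png")[:,:,::-1]
rays=[];
for n,im,w in (("top",t,(226,188,256,226)),("side",s,(235,150,290,185))):
    hsv=cv2.cvtColor(np.ascontiguousarray(im),cv2.COLOR_RGB2HSV)
    m=((hsv[...,0]<20)&(hsv[...,1]>130)&(hsv[...,2]>60)).astype(np.uint8)
    mm=np.zeros_like(m);x0,y0,x1,y1=w;mm[y0:y1,x0:x1]=m[y0:y1,x0:x1]
    c=max(cv2.findContours(mm,0,2)[0],key=cv2.contourArea)
    r=cv2.minAreaRect(c);print(n,cv2.contourArea(c),r)
    M=cv2.moments(mm,True);u,v=M['m10']/M['m00'],M['m01']/M['m00'];print(u,v,onz(n,u,v,.166))
    b=cv2.boxPoints(r);P=np.array([onz(n,*p,.166) for p in b]);print(P.round(3).tolist())
    rays.append(ray(*cal(n),u,v))
print("tri",tri(*rays))
T=lambda a,z,o=(160,130):onz("top",o[0]+(a[0]+.5)/5-.5,o[1]+(a[1]+.5)/5-.5,z).round(4)
for a in [(266,190),(545,195),(540,285),(262,270)]:print("ridge",T(a,.15))
for a in [(268,278),(532,292),(525,492),(255,478)]:print("pan",T(a,.14))
print("knob",T((314,234),.186))
for a in [(78,98),(335,68),(388,462),(125,495)]:print("crate",T(a,.055,(300,135)))
print("mug top",T((563,245),.085,(300,135)),"bottle cap",T((55,256),.215))
E
```

```text
top 348.0 ((241.70004272460938, 206.60000610351562), (14.310833930969238, 31.752164840698242), 26.56505012512207)
241.69190600522194 206.71279373368145 [0.51704238 0.21772312 0.166     ]
[[0.476, 0.271, 0.166], [0.585, 0.214, 0.166], [0.559, 0.165, 0.166], [0.45, 0.222, 0.166]]
side 366.0 ((260.5, 167.5), (15.0, 31.0), 90.0)
260.09429280397023 167.26302729528535 [0.51810285 0.21751601 0.166     ]
[[0.477, 0.275, 0.166], [0.586, 0.235, 0.166], [0.56, 0.159, 0.166], [0.454, 0.197, 0.166]]
tri [0.51757332 0.21761721 0.16597897]
ridge [0.6755 0.3292 0.15  ]
ridge [0.6655 0.1103 0.15  ]
ridge [0.5944 0.116  0.15  ]
ridge [0.6123 0.3333 0.15  ]
pan [0.6071 0.3302 0.14  ]
pan [0.5902 0.1228 0.14  ]
pan [0.4329 0.1322 0.14  ]
pan [0.45   0.3429 0.14  ]
knob [0.6345 0.2876 0.186 ]
crate [ 0.7354 -0.0821  0.055 ]
crate [ 0.7548 -0.2971  0.055 ]
crate [ 0.426  -0.3265  0.055 ]
crate [ 0.4053 -0.1094  0.055 ]
mug top [ 0.5978 -0.4715  0.085 ] bottle cap [0.6191 0.4794 0.215 ]
```

```bash
cat >> h.py <<'E'
def delta(p,yaw=None):
    """units for moves to TCP p, jaw-direction yaw (deg, mod 180)"""
    s=manip.sense();Rm=R.from_quat(s["tool_rot"]).as_matrix()
    d=Rm.T@(np.asarray(p)-s["tcp_pos"])/.03
    z=Rm[:,2];cy=np.degrees(np.arctan2(z[1],z[0]))
    out=f"tcp {s['tcp_pos'].round(4)} y-axis {Rm[:,1].round(3)} jawyaw {cy:.1f} delta {d.round(3)}"
    if yaw is not None:
        t=(cy-yaw+90)%180-90;out+=f" twist {t/10:.2f} (or {(t-180 if t>0 else t+180)/10:.2f})"
    print(out,"q",s["q"].round(2),"F",s["force"].round(1),"gap",round(s["finger_gap"],3),"t",s["t"])
E
python3 - <<'E'
from h import *
t=cv2.imread("pics/top0.png")[:,:,::-1]
hsv=cv2.cvtColor(np.ascontiguousarray(t),cv2.COLOR_RGB2HSV)
m=((hsv[...,0]<20)&(hsv[...,1]>130)&(hsv[...,2]>60))[188:226,226:256]
v,u=np.nonzero(m);P=np.array([onz("top",a+226,b+188,.166)[:2] for a,b in zip(u,v)])
w,V=np.linalg.eigh(np.cov(P.T));a=V[:,1]*np.sign(V[0,1]);yaw=np.degrees(np.arctan2(a[1],a[0]));print("squash yaw",yaw)
delta([.5175,.2177,.26],yaw+90)
E
```

```text
squash yaw -24.104599417823746
tcp [0.1927 0.594  0.2306] y-axis [-0.001 -0.001 -1.   ] jawyaw 72.0 delta [14.171 -0.972 -8.59 ] twist 0.61 (or -17.39) q [ 1.08  0.53  1.43  0.    1.18 -0.18] F [-1.   0.4  0.2] gap 1.0 t 0.15
```

>>> apply_moves:
  motion:
    - [85, 2.0, -1.0, -1.2, 0.0]
    - [85, 3.4, -1.0, -2.1, 0.3]
    - [85, 4.8, -1.0, -2.9, 0.6]
    - [85, 6.2, -1.0, -3.8, 0.6]
    - [85, 7.6, -1.0, -4.6, 0.6]
    - [85, 9.0, -1.0, -5.5, 0.6]
    - [85, 10.4, -1.0, -6.3, 0.6]
    - [85, 11.8, -1.0, -7.2, 0.6]
    - [85, 13.0, -1.0, -7.9, 0.6]
    - [85, 14.17, -1.0, -8.59, 0.6]
    - [85, 14.17, -1.0, -8.59, 0.6]
    - [85, 14.17, -1.0, -8.59, 0.6]
  squeeze: 40

```text
t: 1.65
tcp_pos: [0.517, 0.2182, 0.2609]
tool_rot: [0.692, -0.148, 0.146, -0.692]
force: [0.4, 0.5, -0.6]
finger_gap: 0.995
```

```bash
python3 - <<'E'
from h import *
delta([.5175,.2177,.148],66)
ke=cal("wrist")
im=manip.snapshot("wrist");cv2.imwrite("pics/w1.png",im[:,:,::-1])
print(proj("wrist",[.5175,.2177,.166],ke),proj("wrist",[.6345,.2876,.186],ke))
E
```

```text
tcp [0.517  0.2182 0.2609] y-axis [-0.002  0.    -1.   ] jawyaw 66.0 delta [ 0.028  3.764 -0.007] twist -0.00 (or 18.00) q [ 0.2   0.41  1.56  0.    1.18 -0.95] F [ 0.4  0.5 -0.6] gap 0.995 t 1.65
(np.float64(284.66784205078727), np.float64(215.57588713413716)) (np.float64(416.85716598058775), np.float64(311.6560267618811))
```

View pics/w1.png

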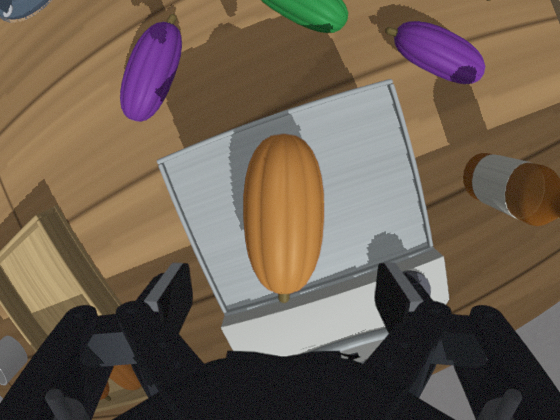

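The wrist view shows the squash centred at (284,214) with its axis vertical, which matches the predicted (285,216). I'll descend.

>>> apply_moves:
  motion:
    - [85, 0.02, 1.0, 0, 0]
    - [85, 0.02, 2.0, 0, 0]
    - [85, 0.02, 3.0, 0, 0]
    - [85, 0.02, 3.5, 0, 0]
    - [85, 0.02, 3.75, 0, 0]
    - [85, 0.02, 3.75, 0, 0]
    - [50, 0.02, 3.75, 0, 0]
    - [40, 0.02, 3.75, 0, 0]
    - [40, 0.02, 3.75, 0, 0]
    - [40, 0.02, 3.75, 0, 0]
    - [40, 0.02, 3.75, 0, 0]
    - [40, 0.02, 3.75, 0, 0]
  squeeze: 40

```text
t: 3.2
tcp_pos: [0.5189, 0.218, 0.1492]
tool_rot: [-0.691, 0.146, -0.147, 0.692]
force: [1.0, 0.1, 4.0]
finger_gap: 0.709
```

```bash
python3 - <<'E'
from h import *
delta([.5175,.2177,.23],66)
im=manip.snapshot("wrist");cv2.imwrite("pics/w2.png",im[:,:,::-1])
E
```

```text
tcp [0.5189 0.218  0.1492] y-axis [ 0.002  0.    -1.   ] jawyaw 66.0 delta [-0.035 -2.694 -0.024] twist 0.00 (or -18.00) q [ 0.2   0.55  1.67 -0.    0.92 -0.95] F [1.  0.1 4. ] gap 0.709 t 3.2
```

View pics/w2.png

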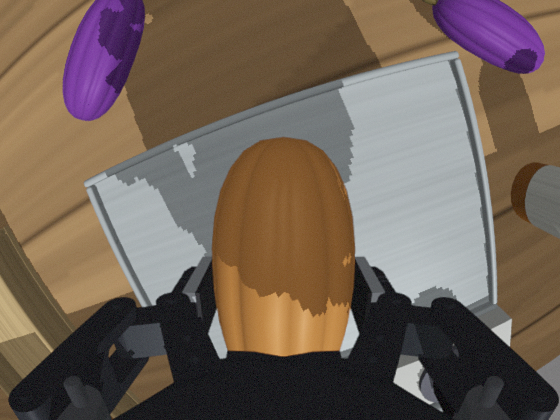

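The squash is gripped (opening about 60 mm). I'll lift it and carry it to the crate.

>>> apply_moves:
  motion:
    - [40, 0, -0.4, 0, 0]
    - [40, 0, -1.2, 0, 0]
    - [40, 0, -2.2, 0, 0]
    - [40, 0.1, -3.0, -0.3, 0]
    - [40, 0.5, -3.3, -1.25, 0.5]
    - [40, 1.0, -3.3, -2.5, 1.2]
    - [40, 1.5, -3.3, -3.75, 2.0]
    - [40, 2.0, -3.3, -5.0, 2.8]
    - [40, 2.5, -3.3, -6.25, 3.6]
    - [40, 3.0, -3.3, -7.5, 4.4]
    - [40, 3.5, -3.3, -8.75, 5.2]
    - [40, 3.9, -3.3, -9.75, 6.0]
  squeeze: 40

```text
t: 4.75
tcp_pos: [0.5048, -0.0979, 0.2472]
tool_rot: [0.525, -0.476, 0.473, -0.524]
force: [1.1, -0.5, -2.6]
finger_gap: 0.711
```

```bash
python3 - <<'E'
from h import *
delta([.5023,-.2108,.12],5)
E
```

```text
tcp [ 0.5048 -0.0979  0.2472] y-axis [-0.003  0.001 -1.   ] jawyaw 5.7 delta [ 3.744  4.234 -0.446] twist 0.07 (or -17.93) q [-0.41  0.36  1.69  0.    1.1  -0.51] F [ 1.1 -0.5 -2.6] gap 0.711 t 4.75
```

>>> apply_moves:
  motion:
    - [40, 1.0, 0, -0.1, 0.1]
    - [40, 2.0, 0, -0.25, 0.1]
    - [40, 3.0, 0, -0.4, 0.1]
    - [40, 3.74, 0.5, -0.45, 0.1]
    - [40, 3.74, 1.5, -0.45, 0.1]
    - [40, 3.74, 2.5, -0.45, 0.1]
    - [40, 3.74, 3.0, -0.45, 0.1]
    - [40, 3.74, 3.0, -0.45, 0.1]

```text
t: 5.75
tcp_pos: [0.5036, -0.2091, 0.1562]
tool_rot: [0.522, -0.479, 0.476, -0.521]
force: [0.6, -0.3, -2.2]
finger_gap: 0.712
```

```bash
python3 - <<'E'
from h import *
delta([.5023,-.2108,.024],5)
ke=cal("wrist")
im=manip.snapshot("wrist");cv2.imwrite("pics/w3.png",im[:,:,::-1])
im=manip.snapshot("side");crop(im,240,180,400,330,4,"pics/s3.png")
im=manip.snapshot("top");crop(im,300,135,440,240,5,"pics/t3.png")
E
```

```text
tcp [ 0.5036 -0.2091  0.1562] y-axis [-0.003  0.002 -1.   ] jawyaw 5.0 delta [ 0.065  4.408 -0.036] twist 0.00 (or -18.00) q [-0.6   0.53  1.7   0.    0.92 -0.69] F [ 0.6 -0.3 -2.2] gap 0.712 t 5.75
```

View pics/w3.png

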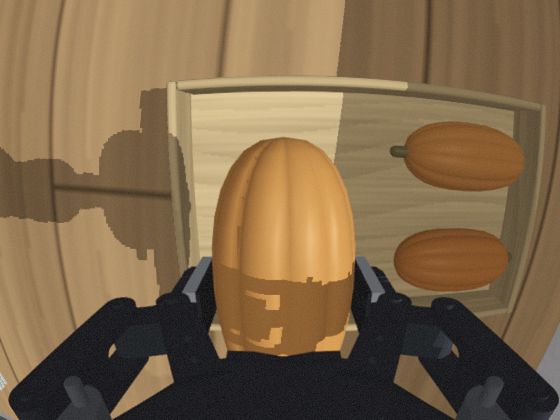

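View pics/s3.png

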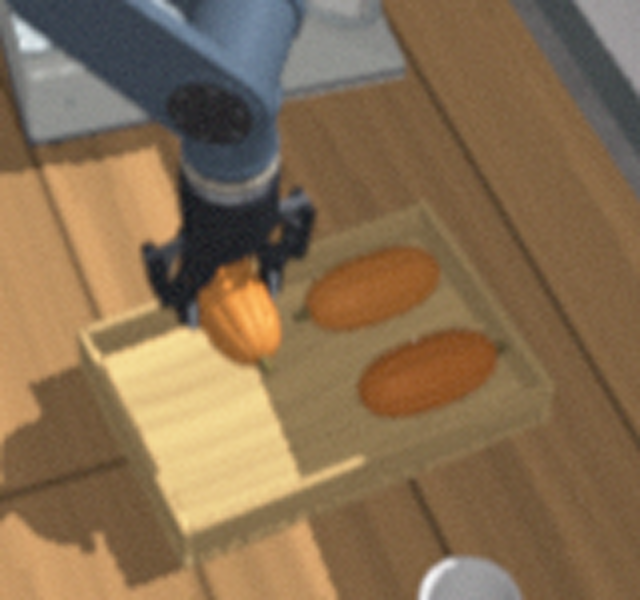

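View pics/t3.png

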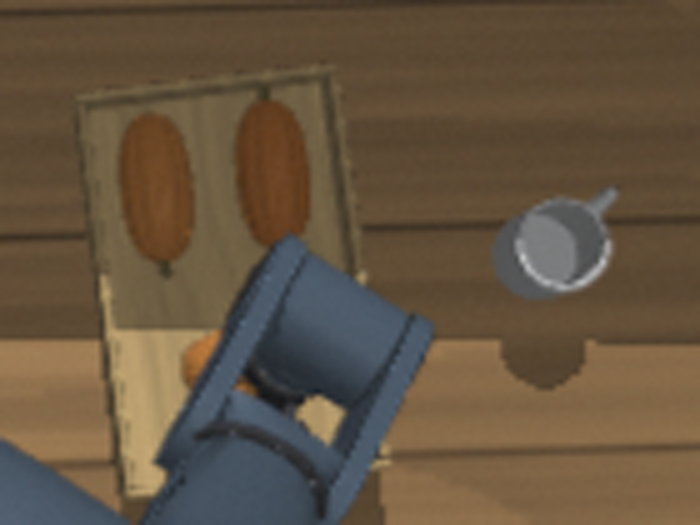

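Squash is held over the free end in all three views, with the other two squashes clear to the far side. I'll lower it.

>>> apply_moves:
  motion:
    - [40, 0.05, 1.0, 0, 0]
    - [40, 0.05, 2.0, 0, 0]
    - [40, 0.05, 3.0, 0, 0]
    - [40, 0.05, 3.7, 0, 0]
    - [40, 0.05, 4.0, 0, 0]
    - [40, 0.05, 4.2, 0, 0]
    - [40, 0.05, 4.35, 0, 0]
    - [40, 0.05, 4.35, 0, 0]
    - [40, 0.05, 4.35, 0, 0]

```text
t: 7.02
tcp_pos: [0.505, -0.2116, 0.0278]
tool_rot: [-0.521, 0.477, -0.478, 0.521]
force: [0.8, 0.4, -3.9]
finger_gap: 0.708
```

```bash
python3 - <<'E'
from h import *
delta([.5023,-.2108,.024],5)
im=manip.snapshot("wrist");cv2.imwrite("pics/w4.png",im[:,:,::-1])
E
```

```text
tcp [ 0.505  -0.2116  0.0278] y-axis [ 0.001 -0.001 -1.   ] jawyaw 5.0 delta [-0.034  0.126 -0.088] twist 0.00 (or -18.00) q [-0.6   0.74  1.77  0.    0.63 -0.69] F [ 0.8  0.4 -3.9] gap 0.708 t 7.025
```

View pics/w4.png

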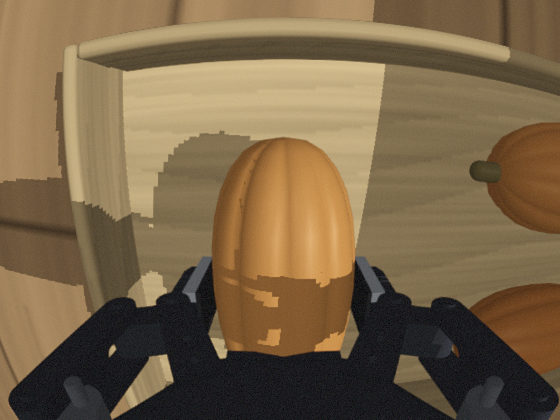

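>>> apply_moves:
  motion:
    - [40, 0, 0.07, 0, 0]
    - [40, 0, 0.14, 0, 0]
    - [40, 0, 0.2, 0, 0]
    - [40, 0, 0.2, 0, 0]

```text
t: 7.58
tcp_pos: [0.5048, -0.2115, 0.0234]
tool_rot: [-0.521, 0.477, -0.478, 0.521]
force: [-4.0, 1.3, 13.3]
finger_gap: 0.708
```

Contact with the floor. I'll open and retreat.

>>> apply_moves:
  motion:
    - [64, 0, 0, 0, 0]
    - [70, 0, 0, 0, 0]
    - [78, 0, 0, 0, 0]
    - [78, 0, 0, 0, 0]
    - [78, 0, -0.5, 0, 0]
    - [78, 0, -1.5, 0, 0]
    - [78, 0, -3.0, 0, 0]
    - [78, 0, -5.0, 0, 0]
    - [78, 0, -7.0, 0, 0]
    - [78, 0, -8.0, 0, 0]
    - [78, 0, -8.0, 0, 0]

```text
t: 8.95
tcp_pos: [0.506, -0.2122, 0.2652]
tool_rot: [-0.521, 0.475, -0.48, 0.522]
force: [-0.9, 0.0, -0.4]
finger_gap: 0.916
```

```bash
python3 - <<'E'
from h import *
delta([.6345,.2876,.26],20)
im=manip.snapshot("wrist");cv2.imwrite("pics/w5.png",im[:,:,::-1])
im=manip.snapshot("top");crop(im,200,130,280,190,8,"pics/t5.png");crop(im,300,135,440,240,5,"pics/t5b.png")
cv2.imwrite("pics/top5.png",im[:,:,::-1])
E
```

```text
tcp [ 0.506  -0.2122  0.2652] y-axis [ 0.006 -0.004 -1.   ] jawyaw 5.0 delta [-16.221   0.126   5.726] twist -1.50 (or 16.50) q [-0.6   0.38  1.59 -0.    1.16 -0.69] F [-0.9  0.  -0.4] gap 0.916 t 8.95
```

View pics/w5.png

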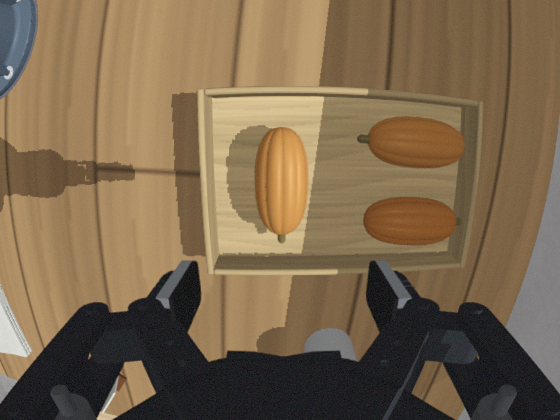

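View pics/t5.png

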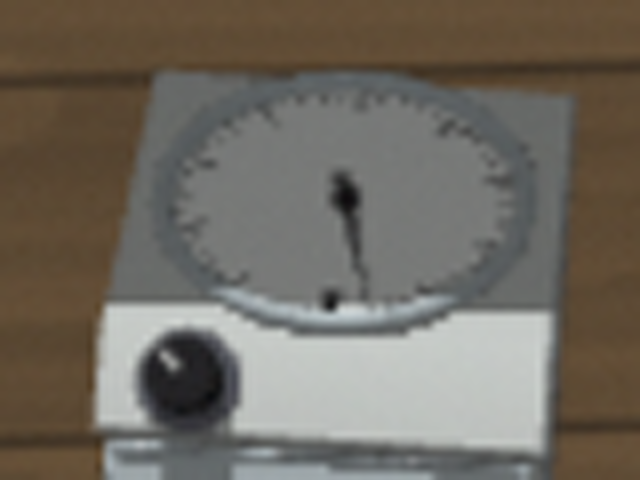

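The squash lies in the empty end at wrist (281,180), and the zero mark is back at the dial top, (331,300) in the crop. Pointer tip is at (366,295), anticlockwise of it. I'll go above the knob with the wrist turned so the camera overlooks the dial.

>>> apply_moves:
  motion:
    - [65, -1.4, -0.6, 0.5, 0.7]
    - [65, -2.8, -0.8, 1.0, 1.5]
    - [65, -4.2, -0.8, 1.5, 2.2]
    - [65, -5.6, -0.8, 2.0, 3.0]
    - [65, -7.0, -0.8, 2.5, 3.7]
    - [65, -8.6, -0.8, 3.0, 4.5]
    - [65, -10.2, -0.8, 3.6, 5.2]
    - [65, -11.8, -0.8, 4.2, 6.0]
    - [65, -13.4, -0.8, 4.7, 6.7]
    - [65, -15.0, -0.8, 5.3, 7.3]
    - [65, -16.2, -0.8, 5.73, 7.5]
    - [65, -16.2, -0.8, 5.73, 7.5]

```text
t: 10.55
tcp_pos: [0.6323, 0.2903, 0.2819]
tool_rot: [-0.126, 0.696, -0.696, 0.123]
force: [0.8, -0.2, -0.9]
finger_gap: 0.762
```

>>> apply_moves:
  motion:
    - [65, 0, 0, 0, 0]
    - [65, 0, 0, 0, 0]

```text
t: 10.8
tcp_pos: [0.6331, 0.2863, 0.2845]
tool_rot: [0.123, -0.696, 0.697, -0.122]
force: [-0.1, 0.1, -0.1]
finger_gap: 0.761
```

```bash
python3 - <<'E'
from h import *
delta([.6345,.2876,.164],-70)
ke=cal("wrist");np.savez("pics/w6.npz",K=ke[0],E=ke[1]);print(proj("wrist",[.6345,.2876,.186],ke))
im=manip.snapshot("wrist");cv2.imwrite("pics/w6.png",im[:,:,::-1])
E
```

```text
tcp [0.6331 0.2863 0.2845] y-axis [-0.002 -0.001 -1.   ] jawyaw -70.1 delta [-0.068  4.018 -0.025] twist -0.01 (or 17.99) q [ 0.26  0.58  1.18 -0.    1.39  1.49] F [-0.1  0.1 -0.1] gap 0.761 t 10.8
(np.float64(280.16186025580606), np.float64(211.04120707824347))
```

View pics/w6.png

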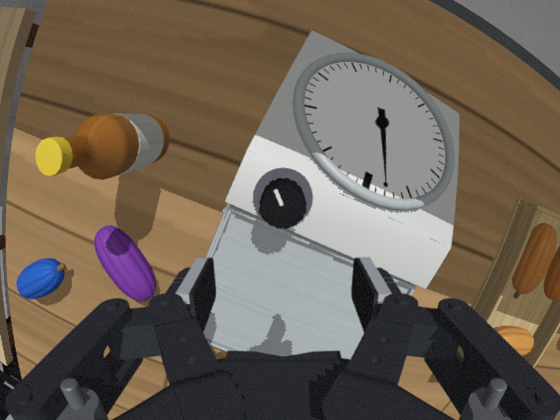

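```bash
python3 - <<'E'
from h import *
im=cv2.imread("pics/w6.png")[:,:,::-1]
crop(im,340,90,430,215,4.5,"pics/w6c.png");crop(im,235,160,335,240,6,"pics/w6k.png")
E
```

```text
(no output)
```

View pics/w6c.png

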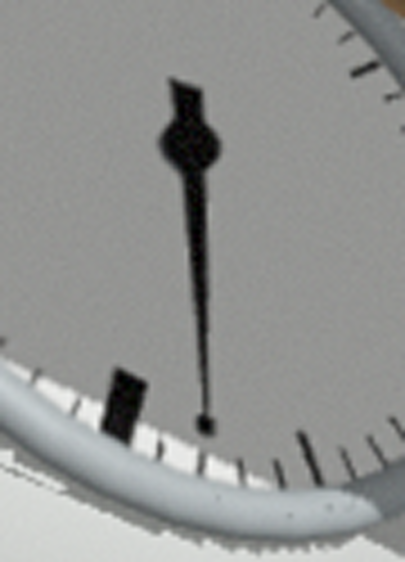

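View pics/w6k.png

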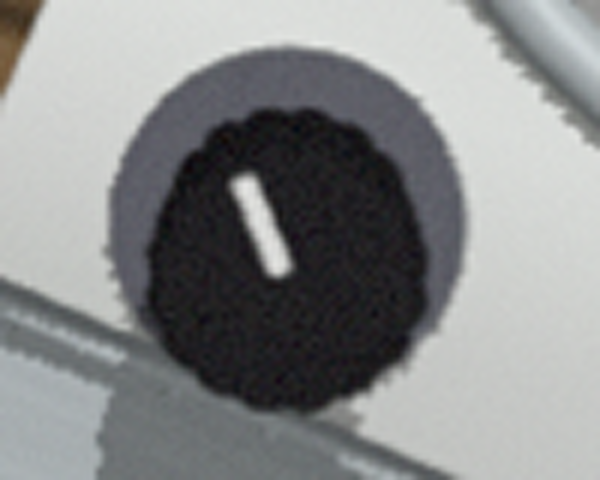

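```bash
python3 - <<'E'
from h import *
d=np.load("pics/w6.npz");ke=(d["K"],d["E"])
print("top",onz("wrist",282.8,205,.186,ke),"boss",onz("wrist",283,197.3,.154,ke))
k=np.array([.637,.287])
# dial plane
def ang(n,cen,pts,ke,ps=-4.2):
    y=np.radians(ps);X=np.array([np.cos(y),np.sin(y),0]);Y=np.array([-X[1],X[0],0]);Z=np.array([0,0,1.])
    a=.662;dn=np.cos(a)*X-np.sin(a)*Z;nn=np.sin(a)*X+np.cos(a)*Z
    o=np.array([.637-.065*Y[0],.287-.065*Y[1],0])+.025*X+.15*Z+nn*.006
    f=lambda p:(lambda O,D:O+D*((o-O)@nn)/(D@nn))(*ray(*ke,*p,n=="wrist"))
    c=f(cen);print("centre scale-frame",((c-o)@Y).round(4),((c-o)@dn).round(4))
    for p in pts:
        q=f(p)-c;print(np.linalg.norm(q).round(4),"cw-from-top angle",np.arctan2(q@Y,-q@dn).round(3))
g=lambda x,y:(340+(x+.5)/4.5-.5,90+(y+.5)/4.5-.5)
ang("wrist",g(190,145),[g(206,424),g(124,406)],ke)
E
```

```text
top [0.63970949 0.28733187 0.186     ] boss [0.63846791 0.28673011 0.154     ]
centre scale-frame -0.0011 0.0972
0.0727 cw-from-top angle -0.239
0.0759 cw-from-top angle 0.022
```

The knob is at (0.639, 0.287). The pointer lags the mark by 0.261 rad, so the knob must turn +0.87 rad, about 50°. I'll descend and grip.

>>> apply_moves:
  motion:
    - [65, -0.19, 1.0, 0.05, 0]
    - [65, -0.19, 2.0, 0.05, 0]
    - [65, -0.19, 3.0, 0.05, 0]
    - [65, -0.19, 3.6, 0.05, 0]
    - [65, -0.19, 4.0, 0.05, 0]
    - [65, -0.19, 4.18, 0.05, 0]
    - [65, -0.19, 4.18, 0.05, 0]
    - [65, -0.19, 4.18, 0.05, 0]
  squeeze: 25

```text
t: 11.85
tcp_pos: [0.6399, 0.2886, 0.161]
tool_rot: [-0.122, 0.696, -0.696, 0.124]
force: [-0.2, -0.1, 0.5]
finger_gap: 0.761
```

```bash
python3 - <<'E'
from h import *
delta([.639,.287,.159],-70)
im=manip.snapshot("wrist");cv2.imwrite("pics/w7.png",im[:,:,::-1])
E
```

```text
tcp [0.6399 0.2886 0.161 ] y-axis [ 0.002  0.001 -1.   ] jawyaw -70.0 delta [0.047 0.066 0.039] twist 0.00 (or -18.00) q [0.26 0.71 1.29 0.   1.15 1.49] F [-0.2 -0.1  0.5] gap 0.761 t 11.85
```

View pics/w7.png

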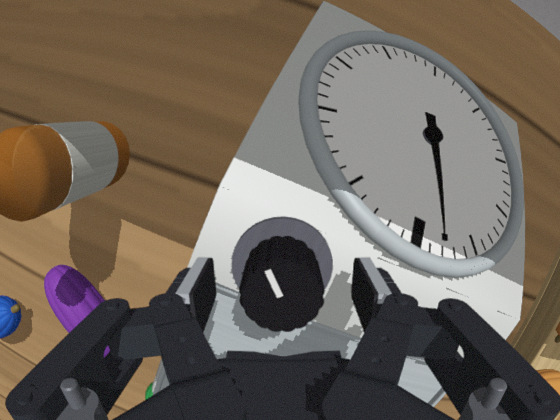

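The knob sits centred between the pads at (281,285), and the dial is in view. I'll close and turn part of the way.

>>> apply_moves:
  motion:
    - [32, 0.04, 0.03, 0.03, 0]
    - [32, 0.04, 0.03, 0.03, 0]
    - [32, 0.04, 0.03, 0.03, 0]
    - [32, 0.04, 0.03, 0.03, 0]
    - [32, 0.04, 0.03, 0.03, 0.6]
    - [32, 0.04, 0.03, 0.03, 1.2]
    - [32, 0.04, 0.03, 0.03, 1.8]
    - [32, 0.04, 0.03, 0.03, 2.4]
    - [32, 0.04, 0.03, 0.03, 3.0]
    - [32, 0.04, 0.03, 0.03, 3.0]
    - [32, 0.04, 0.03, 0.03, 3.0]
  squeeze: 25

```text
t: 13.28
tcp_pos: [0.6379, 0.2887, 0.1598]
tool_rot: [0.061, 0.705, -0.704, -0.062]
force: [-2.5, 4.8, 3.9]
finger_gap: 0.411
```

```bash
python3 - <<'E'
from h import *
delta([.639,.287,.159],-100)
ke=cal("wrist");np.savez("pics/w8.npz",K=ke[0],E=ke[1])
im=manip.snapshot("wrist");cv2.imwrite("pics/w8.png",im[:,:,::-1])
E
```

```text
tcp [0.6379 0.2887 0.1598] y-axis [-0.     0.002 -1.   ] jawyaw -100.0 delta [-0.046  0.025  0.048] twist 0.00 (or -18.00) q [0.26 0.71 1.29 0.   1.15 2.01] F [-2.5  4.8  3.9] gap 0.411 t 13.275
```

View pics/w8.png

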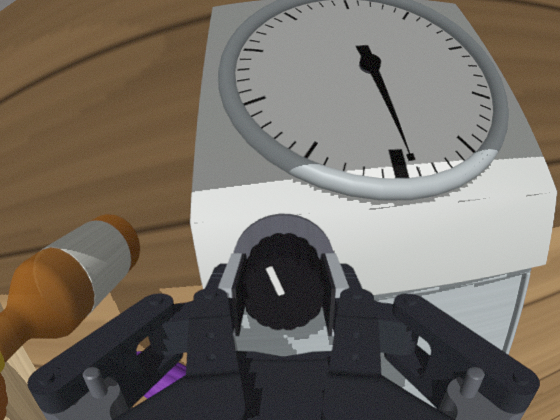

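```bash
cat >> h.py <<'E'
def ang(n,cen,pts,ke,ps=-4.2):
    y=np.radians(ps);X=np.array([np.cos(y),np.sin(y),0]);Y=np.array([-X[1],X[0],0]);Z=np.array([0,0,1.])
    a=.662;dn=np.cos(a)*X-np.sin(a)*Z;nn=np.sin(a)*X+np.cos(a)*Z
    o=np.array([.639-.065*Y[0],.287-.065*Y[1],0])+.025*X+.15*Z+nn*.006
    f=lambda p:(lambda O,D:O+D*((o-O)@nn)/(D@nn))(*ray(*ke,*p,n=="wrist"))
    c=f(cen);print("centre scale-frame",((c-o)@Y).round(4),((c-o)@dn).round(4))
    for p in pts:
        q=f(p)-c;print(np.linalg.norm(q).round(4),"cw-from-top angle",np.arctan2(q@Y,-q@dn).round(3))
E
python3 - <<'E'
from h import *
im=cv2.imread("pics/w8.png")[:,:,::-1]
crop(im,340,30,450,190,3.7,"pics/w8c.png")
E
```

```text
(no output)
```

View pics/w8c.png

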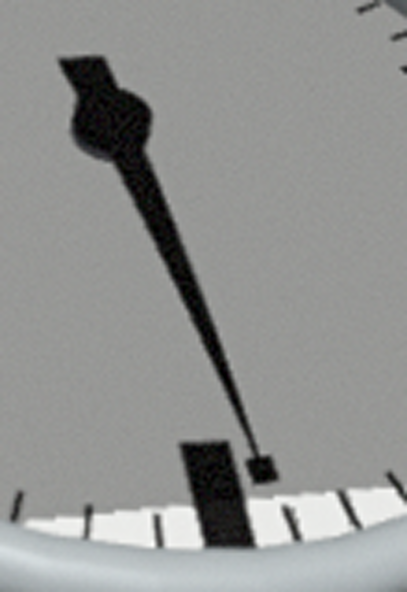

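```bash
python3 - <<'E'
from h import *
d=np.load("pics/w8.npz");ke=(d["K"],d["E"])
g=lambda x,y:(340+(x+.5)/3.7-.5,30+(y+.5)/3.7-.5)
ang("wrist",g(111,124),[g(262,469),g(217,494)],ke)
E
```

```text
centre scale-frame -0.0005 0.094
0.072 cw-from-top angle -0.084
0.0753 cw-from-top angle 0.024
```

>>> apply_moves:
  motion:
    - [32, 0, 0, 0, 0.6]
    - [32, 0, 0, 0, 1.2]
    - [32, 0, 0, 0, 1.7]
    - [32, 0, 0, 0, 2.05]
    - [32, 0, 0, 0, 2.05]
    - [32, 0, 0, 0, 2.05]

```text
t: 14.08
tcp_pos: [0.6379, 0.2887, 0.1597]
tool_rot: [0.186, 0.683, -0.681, -0.186]
force: [-3.3, 3.9, 4.2]
finger_gap: 0.412
```

```bash
python3 - <<'E'
from h import *
delta([.639,.287,.159],-120.5)
ke=cal("wrist");np.savez("pics/w9.npz",K=ke[0],E=ke[1])
im=manip.snapshot("wrist");cv2.imwrite("pics/w9.png",im[:,:,::-1])
crop(im,250,0,420,160,3.7,"pics/w9c.png")
E
```

```text
tcp [0.6379 0.2887 0.1597] y-axis [-0.     0.003 -1.   ] jawyaw -120.5 delta [-0.06   0.025  0.031] twist 0.00 (or -18.00) q [0.26 0.71 1.29 0.   1.15 2.37] F [-3.3  3.9  4.2] gap 0.412 t 14.075
```

View pics/w9c.png

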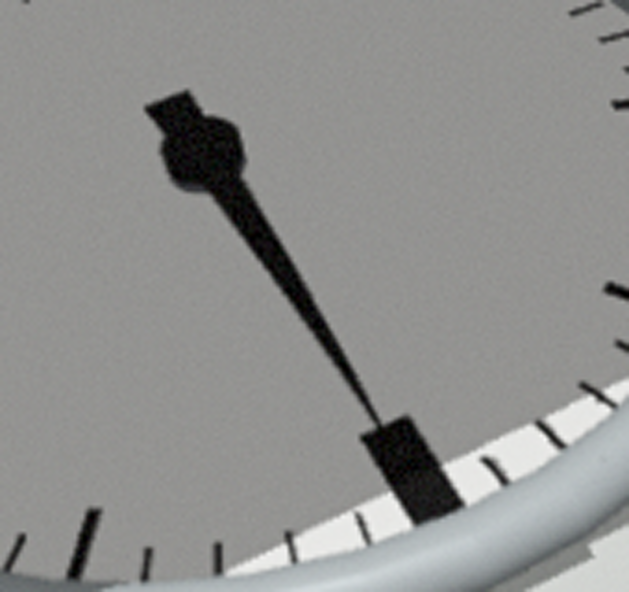

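The tip has merged into the middle of the zero mark. I'll release and rise, then check from other viewpoints.

>>> apply_moves:
  motion:
    - [45, 0, 0, 0, 0]
    - [65, 0, 0, 0, 0]
    - [65, 0, 0, 0, 0]
    - [65, 0, 0, 0, 0]
    - [65, 0, -1, 0, 0]
    - [65, 0, -2.5, 0, 0]
    - [65, 0, -4.0, 0, 0]
    - [65, 0, -4.5, 0, 0]
    - [65, -0.0, -4.5, 0, 0]
    - [65, 0, -4.5, 0, 0]

```text
t: 15.38
tcp_pos: [0.6373, 0.2867, 0.2916]
tool_rot: [-0.185, -0.681, 0.683, 0.187]
force: [-1.2, 0.2, -0.8]
finger_gap: 0.758
```

```bash
python3 - <<'E'
from h import *
delta([.56,.05,.3],-120.5)
ke=cal("wrist");np.savez("pics/w10.npz",K=ke[0],E=ke[1])
im=manip.snapshot("wrist");cv2.imwrite("pics/w10.png",im[:,:,::-1])
crop(im,250,40,420,200,3.7,"pics/w10c.png")
E
```

```text
tcp [0.6373 0.2867 0.2916] y-axis [-0.004 -0.001 -1.   ] jawyaw -120.5 delta [-1.78  -0.26   8.107] twist 0.00 (or -18.00) q [ 0.26  0.58  1.15 -0.    1.41  2.37] F [-1.2  0.2 -0.8] gap 0.758 t 15.375
```

View pics/w10.png

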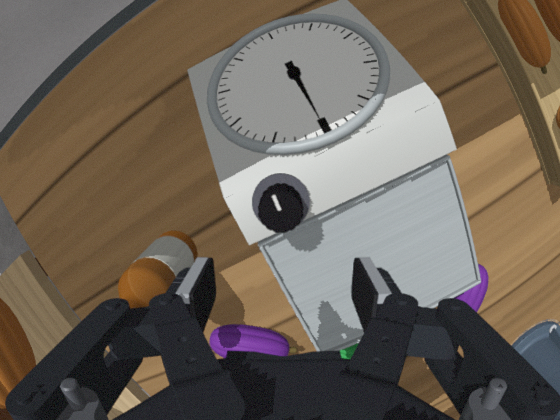

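View pics/w10c.png

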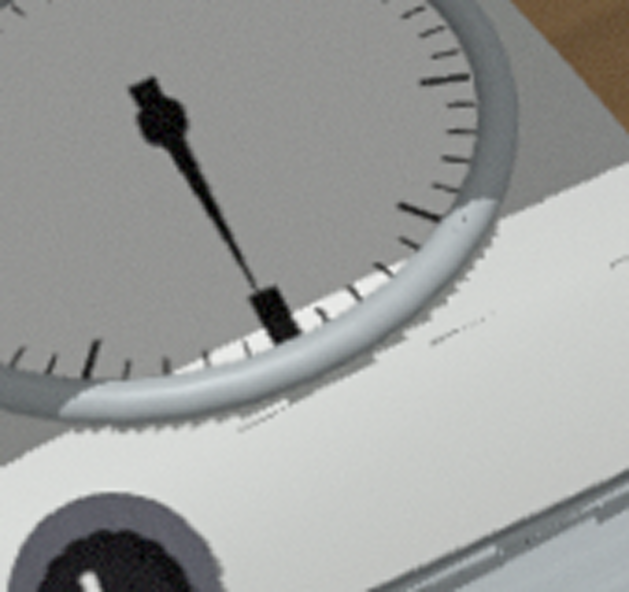

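```bash
python3 - <<'E'
from h import *
d=np.load("pics/w10.npz");ke=(d["K"],d["E"])
y=np.radians(-4.2);o=np.array([.639+.065*np.sin(y),.287-.065*np.cos(y)]);X=np.array([np.cos(y),np.sin(y)]);Y=np.array([-X[1],X[0]])
c=d["E"][:2,3];print("cam in scale",(c-o)@X,(c-o)@Y,d["E"][2,3])
g=lambda x,y:(250+(x+.5)/3.7-.5,40+(y+.5)/3.7-.5)
ang("wrist",g(163,120),[g(271,316),g(275,316),g(255,287),g(263,291)],ke)
t=o+.08*X;t=t-(c-manip.sense()["tcp_pos"][:2])
delta([t[0],t[1],.29])
E
```

```text
cam in scale 0.060914737738392774 0.03271623595709254 0.4343105101225355
centre scale-frame -0.0014 0.0947
0.076 cw-from-top angle 0.031
0.0765 cw-from-top angle 0.019
0.0662 cw-from-top angle 0.032
0.0683 cw-from-top angle 0.013
tcp [0.6373 0.2867 0.2913] y-axis [-0.005 -0.001 -1.   ] jawyaw -120.5 delta [-1.053  0.043  0.696] q [ 0.26  0.58  1.15 -0.    1.41  2.37] F [-0.4  0.9 -0.2] gap 0.763 t 15.425
```

>>> apply_moves:
  motion:
    - [65, -0.5, 0, 0.35, 0]
    - [65, -1.05, 0, 0.7, 0]
    - [65, -1.05, 0, 0.7, 0]
    - [65, -1.05, 0, 0.7, 0]

```text
t: 15.92
tcp_pos: [0.6552, 0.2525, 0.2939]
tool_rot: [0.186, 0.682, -0.682, -0.186]
force: [1.0, 0.5, 0.2]
finger_gap: 0.764
```

```bash
python3 - <<'E'
from h import *
ke=cal("wrist");np.savez("pics/w11.npz",K=ke[0],E=ke[1])
im=manip.snapshot("wrist");cv2.imwrite("pics/w11.png",im[:,:,::-1])
u,v=proj("wrist",[.7,.222,.11],ke);print(u,v);u=int(u);v=max(int(v),50)
y0=max(v-70,0);crop(im,u-70,y0,u+70,y0+120,5,"pics/w11c.png");print(u-70,y0)
E
```

```text
285.3320190029157 139.22714872650602
215 69
```

View pics/w11c.png

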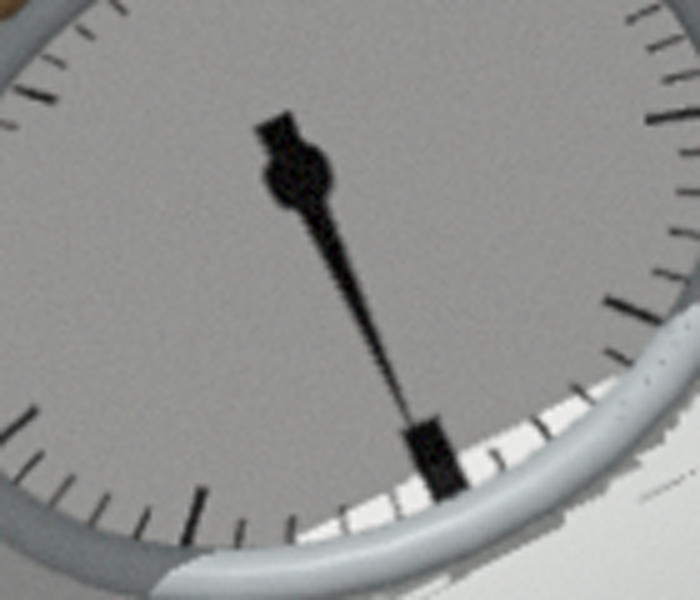

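```bash
python3 - <<'E'
from h import *
d=np.load("pics/w11.npz");ke=(d["K"],d["E"])
g=lambda x,y:(215+(x+.5)/5-.5,69+(y+.5)/5-.5)
ang("wrist",g(298,175),[g(408,422),g(421,427),g(436,459),g(380,360)],ke)
im=manip.snapshot("top");crop(im,200,130,280,190,8,"pics/t11.png")
im=manip.snapshot("side");crop(im,280,135,350,205,8,"pics/s11.png")
E
```

```text
centre scale-frame -0.0014 0.0949
0.0666 cw-from-top angle 0.034
0.0688 cw-from-top angle 0.008
0.0764 cw-from-top angle 0.008
0.0514 cw-from-top angle 0.037
```

View pics/s11.png

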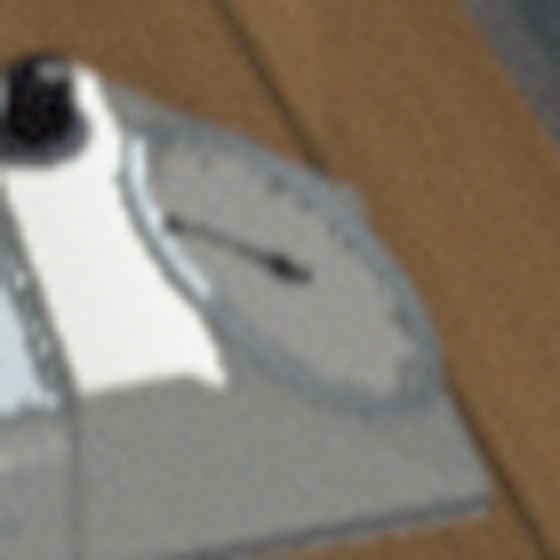

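View pics/t11.png

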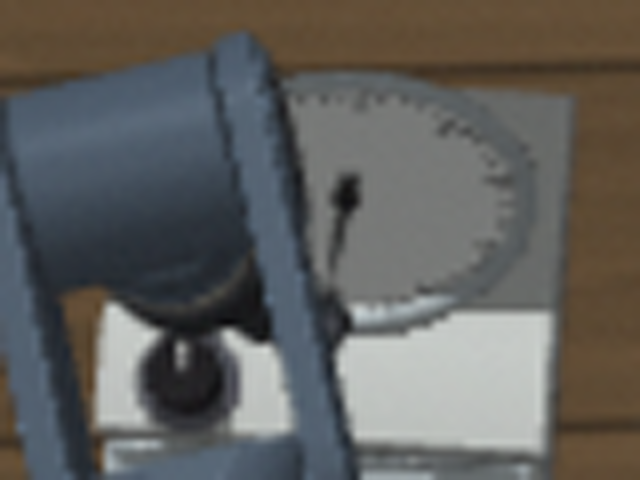

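Seen from the scale's symmetry plane, the pointer is about 0.026 rad (2 mm) too far clockwise. That is inside the tolerance, but I'll trim it back about 4.5° on the knob.

>>> apply_moves:
  motion:
    - [65, 0.5, 0, -0.35, 0]
    - [65, 1.05, 0, -0.7, 0]
    - [65, 1.05, 0, -0.7, 0]
    - [65, 1.05, 1.0, -0.7, 0]
    - [65, 1.05, 2.0, -0.7, 0]
    - [65, 1.05, 3.0, -0.7, 0]
    - [65, 1.05, 4.0, -0.7, 0]
    - [65, 1.05, 4.45, -0.7, 0]
    - [65, 1.05, 4.45, -0.7, 0]
    - [65, 1.05, 4.45, -0.7, 0]
  squeeze: 25

```text
t: 17.32
tcp_pos: [0.6395, 0.2874, 0.162]
tool_rot: [0.187, 0.683, -0.682, -0.185]
force: [0.8, -0.8, 0.4]
finger_gap: 0.762
```

```bash
python3 - <<'E'
from h import *
delta([.6385,.288,.1605],-120.5)
E
```

```text
tcp [0.6395 0.2874 0.162 ] y-axis [ 0.003  0.001 -1.   ] jawyaw -120.5 delta [ 0.04   0.051 -0.   ] twist 0.00 (or -18.00) q [ 0.26  0.7   1.29 -0.    1.15  2.37] F [ 0.8 -0.8  0.4] gap 0.762 t 17.325
```

>>> apply_moves:
  motion:
    - [32, 0, 0, 0, 0]
    - [32, 0, 0, 0, 0]
    - [32, 0, 0, 0, 0]
    - [32, 0, 0, 0, 0]
    - [32, 0, 0, 0, -0.2]
    - [32, 0, 0, 0, -0.45]
    - [32, 0, 0, 0, -0.45]
    - [32, 0, 0, 0, -0.45]
    - [50, 0, 0, 0, -0.45]
    - [65, 0, 0, 0, -0.45]
    - [65, 0, 0, 0, -0.45]
    - [65, 0, 0, 0, -0.45]

```text
t: 18.82
tcp_pos: [0.6383, 0.2869, 0.1601]
tool_rot: [-0.159, -0.689, 0.689, 0.159]
force: [-0.3, 0.8, 0.3]
finger_gap: 0.762
```

>>> apply_moves:
  motion:
    - [65, 0, -1, 0, 0]
    - [65, 0, -2.5, 0, 0]
    - [65, 0, -4.0, 0, 0]
    - [65, -0.5, -4.5, 0.35, 0.45]
    - [65, -1.05, -4.5, 0.7, 0.45]
    - [65, -1.05, -4.5, 0.7, 0.45]
    - [65, -1.05, -4.5, 0.7, 0.45]

```text
t: 19.7
tcp_pos: [0.6568, 0.2542, 0.2935]
tool_rot: [-0.185, -0.682, 0.683, 0.187]
force: [-0.4, 0.8, -0.5]
finger_gap: 0.762
```

```bash
python3 - <<'E'
from h import *
ke=cal("wrist");np.savez("pics/w12.npz",K=ke[0],E=ke[1])
im=manip.snapshot("wrist");cv2.imwrite("pics/w12.png",im[:,:,::-1])
crop(im,215,69,355,189,5,"pics/w12c.png")
E
```

```text
(no output)
```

View pics/w12c.png

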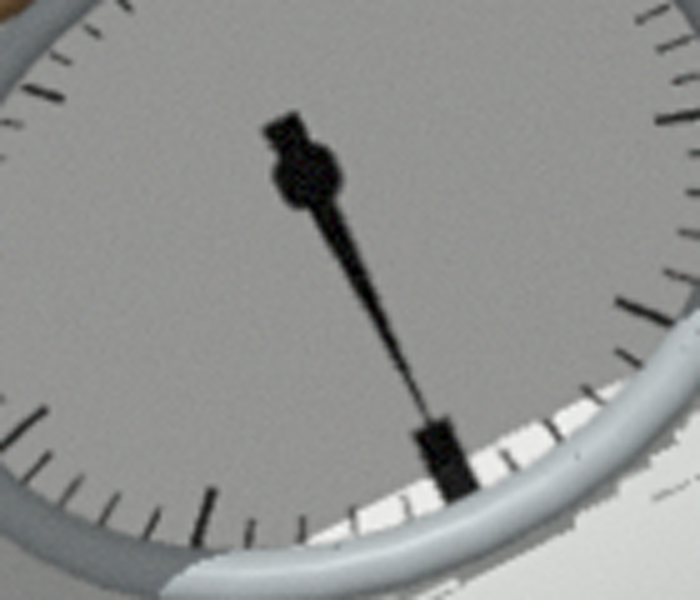

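The pointer now enters the mark at its middle: (429,420) against the inner edge centre at about (431,426). I'll back away and take one last look at everything.

>>> apply_moves:
  motion:
    - [65, -1, -0.5, 1.5, 0]
    - [65, -1, -1, 3, 0]
    - [65, -1, -1, 4.5, 0]
    - [65, -1, -1, 6, 0]
    - [65, -1, -1, 6, 0]
    - [65, -1, -1, 6, 0]
    - [65, -1, -1, 6, 0]

```text
t: 20.62
tcp_pos: [0.5926, 0.0852, 0.3252]
tool_rot: [0.185, 0.683, -0.682, -0.185]
force: [-1.1, -0.1, 0.4]
finger_gap: 0.763
```

```bash
python3 - <<'E'
from h import *
im=manip.snapshot("side");crop(im,190,95,400,360,2.2,"pics/s13.png")
im=manip.snapshot("top");crop(im,150,130,440,240,2.7,"pics/t13.png");print(manip.sense()["qd"].round(3))
E
```

```text
[-0.004 -0.002  0.003 -0.     0.002 -0.002]
```

View pics/s13.png

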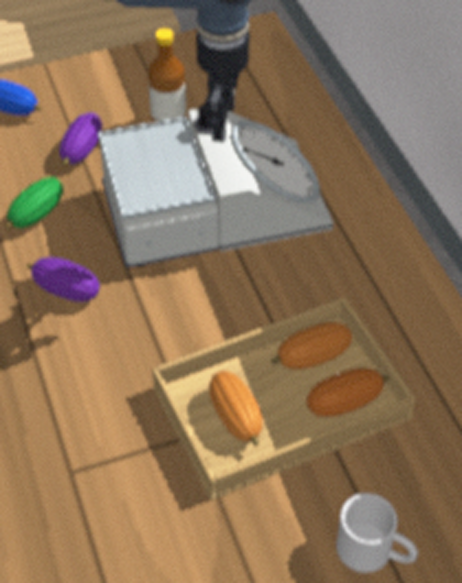

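View pics/t13.png

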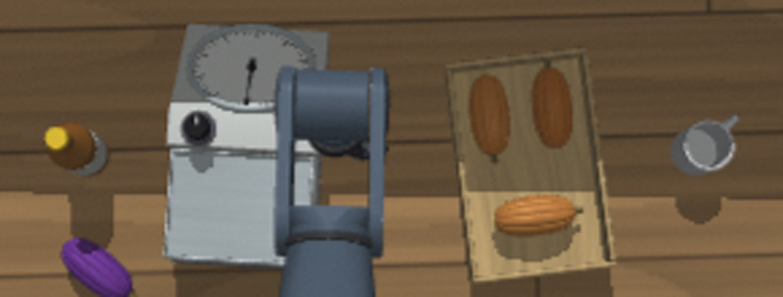

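```bash
python3 -c "
from station import manip
print(manip.sign_off())"
```

```text
the job is handed in; nothing more can be done
None
```

I moved the squash from the pan into the empty end of the crate. I then turned the zero knob about +46° net, after trimming back 4.5° from an overshoot of about 2 mm at the pointer tip. The job was handed in at about 20.7 s of the 69 s allowed; the hand-in reports no verdict.

**Last checks:**
- **Squash:** it lies in the -x half of the crate, clear of the other two squashes, and the pan is empty.
- **Bystanders:** the bottle and mug look unmoved in the last side and top views.
- **Arm:** it was at rest, clear of everything.
- **Pointer:** in the close wrist view from about the scale's middle plane, the pointer runs into the middle of the zero mark. I judge it well under 4 mm off, but I read this final position by eye and did not recompute its angle.

**One disagreement:** before the trim, the measured pointer error depended on the viewpoint, from about 1 to 2 mm. The cause is parallax between the pointer and the chart disc, so I went by the view from the middle plane.

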